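# Relight the workshop furnace: isolator on, hold the ignition dial

## Task

Relight the workshop furnace from its bench controls: first flip the red isolator handle over to its on side (the green dot), then press the orange arm of the spring-return ignition dial down with the fingertips, past the first two clicks to the third (pointer at the large green mark), but never on to the red mark at its stop. The dial springs back when let go, so finish while still holding the arm down, steady at the third click; leave the loose things on the bench where they lie.

Things in the scene. Friction and masses are not known exactly. Their poses are not given: they have to be found in the camera images.
- burner_unit: cream burner unit, bolted down: housing 80 x 110 x 160 mm high on a 110 x 130 x 12 mm foot; origin under its middle, x out of the dial face, z up. Face at x = +30 mm, sides at y = -55 and +55 mm. Marks on the face, on the -y side of the dial, passed by the white pointer: small white (rest), two black (clicks 1, 2), large green (click 3), red (stop).
- dial_axis (a point): fixed point on the dial's axis, on burner_unit at x = 55, y = 0, z = 120 mm. Axes: x = dial axis, horizontal, out of the dial face; y = horizontal, to the side where the press arm sticks out; z up.
- dial_pad (a point): centre of the orange press pad at the end of the dial's arm: cylinder of 20 mm diameter, 44 mm long, lying along x of dial_axis with its middle at x = 0 there, 110 mm from the axis. At joint value q it lies at y = 110 cos(0.6 - q), z = 110 sin(0.6 - q) mm in dial_axis: at rest (q = 0) the arm is raised 0.6 rad above level. Turns with the dial.
- dial (a joint): dial angle in rad: 0 at rest (arm up), grows as the arm is pressed down; clicks at 0.35, 0.70 and 1.05 (the third, wanted), stop at 1.40 (red mark). A spring returns it to 0 from everywhere: 0.4 N m at rest to 0.6 N m at the third click (4 to 8 N down on the pad, clicks included), the clicks adding or taking about 0.12 N m.
- isolator_hinge (a point): middle of the isolator's hinge, 56 mm above the table, over the centre of its grey base (90 along x, 80 along y, 50 mm high, bolted down). Axes: x = horizontal, from the off side (red dot) to the on side (green dot), y = hinge axis, z up.
- isolator_tip (a point): middle of the end of the red isolator handle, 82 mm from the hinge; the red grip is 46 mm wide along the hinge axis, 16 mm thick and covers the outer 32 mm of the handle, the rest is a 40 x 10 mm steel blade. Off: handle leans 0.6 rad from upright to -x of isolator_hinge; on: 0.6 rad to +x.
- isolator (a joint): isolator handle angle in rad: 0 = off, 0.6 = upright, 1.2 = on. It snaps over the middle and stays in either end; about 4 N at the grip takes it over.
- wrench: steel wrench lying flat, about 180 mm long; leave alone; origin under its middle
- screwdriver: screwdriver lying flat, about 200 mm long; leave alone; origin under its middle
- jar: closed jar, 60 mm across, 85 mm tall; leave alone; origin under its middle
- tape: grey ring (tape roll) 90 mm across, 25 mm tall; leave alone; origin under its middle
- mug: blue mug, 80 mm across, 90 mm tall; leave alone; origin under its middle
- can: can, 66 mm across, 110 mm tall; leave alone; origin under its middle

How it is judged:
By the outcome, as a careful person would: the job done as asked, in the order asked, and still so for the second after the job is handed in, while the arm keeps its last pose, push and grip.
It also fails if it takes over 45 s, if anything falls off the work surface, if the arm or the gripper's body presses on something with over 40 N, if the wrist force passes 120 N, or if a joint passes its speed limit or range.

## Robot

A 6-joint arm with a two-finger parallel gripper is mounted at the origin on the work surface. World frame = base frame: x ahead of the robot, y to its left, z up, the work surface at z = 0. Lengths are in m, angles in degrees, forces in N, time in s.
With the tool pointing down it reaches from about 0.3 to 0.75 m from the base axis. Payload 8.5 kg.
Tool frame: the origin (TCP) lies at the very end of the fingers, on their centre line; the grasp point (between the pads) lies 19 mm behind it; x points along the fingers, y is the direction in which the jaws open and shut, and the axes are right-handed (so a half turn about x gives the same grasp; the last joint's range is limited). The gripper opens to 85 mm and grips with 20 to 120 N. Pads are 22 mm wide; open, the fingers measure 114 mm over their backs; the gripper's body (76 mm by 85 mm) begins 54 mm behind the grasp point. The pads swing forward as they close: fully open they stand 13 mm farther back than shut.
Start: joints at [-78.341, 21.807, 74.336, -0, 83.858, -12.336], TCP at [0.224, -0.502, 0.198] pointing down, gripper open.
Joint ranges: [-178.18, 178.18], [-50.72, 133.34], [12.68, 142.11], [-81.47, 261.47], [9.98, 163.14], [-165.26, 165.26]. Speed limits (degrees/s): [136.94, 136.94, 180, 180, 180, 180].

## Interface

Orientations are given as a 3x3 rotation matrix whose columns are the frame's x, y, z axes.
In Python, from rig import env, eyes, close_job gives the robot as it stands.
- The arm moves only by the shell command python3 -m pendant 'ROWS' [OPENING] [FORCE]. ROWS is a JSON object of lists of equal length, an entry for each row: "travel": the shift along the world's x, y, z in mm, a list of three; "delta_rot": the turn, a rotation vector about the world's x, y, z in rad, a list of three. In form: {"travel": [[x, y, z], ...], "delta_rot": [[wx, wy, wz], ...]}. A call has 1 to 20 rows; each row shifts and turns the commanded pose from where the row before left it; what a row does not reach is not made up. A row lasts 1/12 s, in which the tool goes at most 41.7 mm and 7.16 degrees, less where a joint would pass 70% of its speed; a pose out of reach is approached as far as the arm can. A call with a gripper value outside its range is refused whole. OPENING is the finger opening in mm, from 0 to 85.4, set as the call begins (- or left out, the last holds). The fingers move at their own pace and stop on an object; FORCE is the grip in N (left out, the last holds). Time passes only in rows, so rows that do not move let the fingers close. It gives the time, the measured TCP pose, the force and the opening at its end, in the units of the state.
- env.observe(): the state, without advancing time (a new reading comes with each control period).
- eyes.get_image(name): name is "scene" or "top"; returns the picture (480x640x3 uint8, red, green, blue); there is no depth.
- eyes.camera_model(name): a dict with "vfov" (degrees; the focal length in pixels is half the picture's height over the tangent of half this angle, whatever the lens; pixels are square), "cx", "cy" (the principal point, pixels), "pose" (4x4, takes a point from camera to world coordinates). Camera axes: x right, y up, looking along -z (the intrinsics and any distortion apply to the point x, -y, -z); pixel columns grow to the right and rows downward; lengths in m; the calibration is good to about 2 mm. A picture is of the moment at which its call begins. camera_model takes no time and is no camera call.
- close_job(): hands the job in, once; it reports no verdict.
The state is a dict: "time_s": time; "q": joint angles; "qvel": joint speeds; "joint_efforts": joint torques, N m; "position": TCP position; "tool_rot": TCP orientation; "ft_force": force on the tool from outside, world axes, zero at the start; "wrist_torque": the same for the moment, N m; "grip_width": finger opening in m.
Only numpy, scipy, OpenCV 4.12 (cv2) and the standard library are available. Lean on these libraries where they do the work, as an engineer would, in place of code of your own. Each camera call takes 0.05 s, during which the arm holds its last target. There are 200 camera calls.

## Working session

There is one attempt and no reset: what is moved stays moved. The work goes in short steps, Python scripts to look and compute and a shell command to move; the robot and the scene stay as the last step left them, time stands still between calls to the robot, and variables do not carry over. Pictures are saved under pics/ and viewed, about 8 in all and at most 12, crops included, and the job is handed in when it is done.

```bash
mkdir -p pics; ls; python3 - <<'E'
from rig import env, eyes
import cv2
for n in("scene","top"):
    m=eyes.camera_model(n);print(n,m)
    cv2.imwrite(f"pics/{n}0.png",eyes.get_image(n)[:,:,::-1])
s=env.observe();print(s["time_s"],s["position"],s["tool_rot"],s["ft_force"])
E
```

```text
pics
scene {'vfov': 42.054383085173086, 'cx': 320.85573181989866, 'cy': 241.85879157493747, 'pose': array([[ 8.41162039e-01, -3.39331444e-01,  4.21070772e-01,
         1.15325643e+00],
       [ 5.40782302e-01,  5.29198492e-01, -6.53837486e-01,
        -9.87116259e-01],
       [-9.62399595e-04,  7.77690894e-01,  6.28646122e-01,
         1.08953095e+00],
       [ 0.00000000e+00,  0.00000000e+00,  0.00000000e+00,
         1.00000000e+00]])}
top {'vfov': 44.714792673000325, 'cx': 316.683385380756, 'cy': 249.10009772779352, 'pose': array([[ 0.01841568,  0.98985849, -0.14085821,  0.29473096],
       [-0.99982802,  0.01792342, -0.00476266,  0.01860141],
       [-0.0021897 ,  0.1409217 ,  0.99001832,  1.62714588],
       [ 0.        ,  0.        ,  0.        ,  1.        ]])}
0.1 [ 0.22359826 -0.5021688   0.19706565] [[-2.86595848e-04  4.06637272e-01 -9.13589649e-01]
 [ 1.30852396e-03 -9.13588752e-01 -4.06637283e-01]
 [-9.99999103e-01 -1.31199451e-03 -2.70263872e-04]] [-0.2275552   1.07611846  0.19854284]
```

View pics/scene0.png

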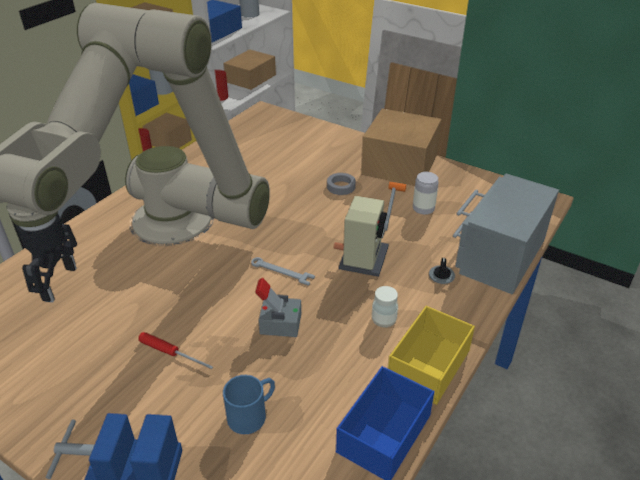

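View pics/top0.png

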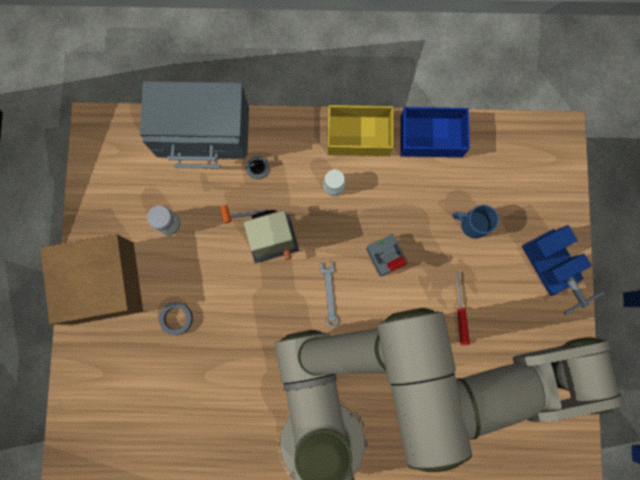

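```bash
python3 - <<'E'
import cv2, numpy as np
s=cv2.imread("pics/scene0.png");t=cv2.imread("pics/top0.png")
def c(im,x,y,w,h,k):return cv2.resize(im[y:y+h,x:x+w],None,fx=k,fy=k,interpolation=cv2.INTER_CUBIC)
a=c(s,240,170,200,170,4)
cv2.imwrite("pics/c1.png",a[:600])
a=c(t,200,190,100,90,4); b=c(t,350,220,70,90,4)
cv2.imwrite("pics/c2.png",np.hstack([a,b]))
E
```

```text
(no output)
```

View pics/c1.png

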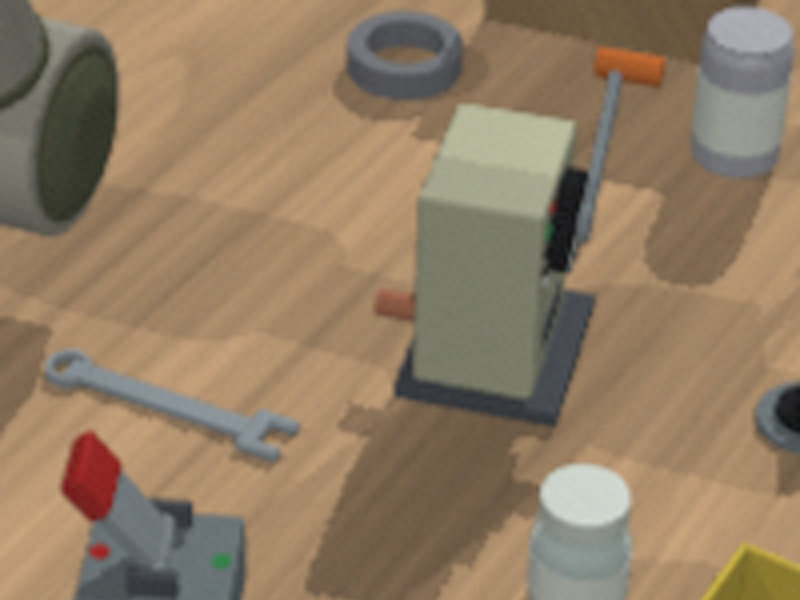

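View pics/c2.png

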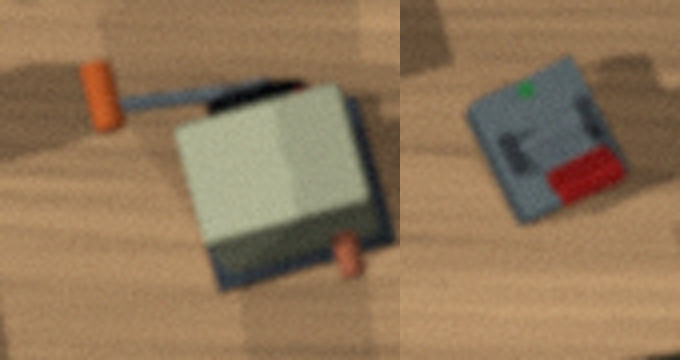

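```bash
cat >h.py <<'E'
import numpy as np
from rig import env, eyes
from scipy.optimize import least_squares
M={n:eyes.camera_model(n) for n in("scene","top")}
def proj(n,P):
    m=M[n];f=240/np.tan(np.radians(m["vfov"]/2));T=m["pose"]
    p=(np.atleast_2d(P)-T[:3,3])@T[:3,:3]
    return np.c_[m["cx"]+f*p[:,0]/-p[:,2],m["cy"]-f*p[:,1]/-p[:,2]]
def R(a):return np.array([[np.cos(a),-np.sin(a),0],[np.sin(a),np.cos(a),0],[0,0,1]])
def world(v,L):return np.atleast_2d(L)/1000@R(v[2]).T+[v[0],v[1],0]
def fit(obs,v0):
    r=lambda v:np.concatenate([(proj(n,world(v,L))-np.array(u)).ravel() for n,L,u in obs])
    s=least_squares(r,v0,loss="soft_l1");print(s.x,np.degrees(s.x[2]));print(r(s.x).reshape(-1,2).round(1).tolist());return s.x
E
cat >f.py <<'E'
from h import *
t=lambda x,y:(200+x/4,190+y/4); s=lambda x,y:(240+x/4,170+y/4); i=lambda x,y:(350+x/4,220+y/4)
pad=[55,110*np.cos(.6),120+110*np.sin(.6)]
B=fit([("top",[30,55,160],t(177,128)),("top",[30,-55,160],t(343,86)),("top",[-50,-55,160],t(370,200)),("top",[-50,55,160],t(207,243)),("top",pad,t(102,97)),
("scene",[30,55,160],s(577,122)),("scene",[-50,55,160],s(465,105)),("scene",[-50,-55,160],s(422,195)),("scene",[30,-55,160],s(548,213)),("scene",pad,s(629,66)),("scene",[55,-65,0],s(555,422)),("scene",[-55,-65,0],s(397,390))],[.6,.1,.2])
g=[-66*np.sin(.6),0,56+66*np.cos(.6)]
I=fit([("top",[45,40,50],i(68,108)),("top",[45,-40,50],i(172,57)),("top",[-45,40,50],i(128,220)),("top",g,i(187,176)),("scene",g,s(92,476))],[.55,-.1,.4])
print("pad",world(B,pad),"axis",world(B,[55,0,120]),"grip",world(I,g))
for q in(1.05,1.2):print(q,world(B,[55,110*np.cos(.6-q),120+110*np.sin(.6-q)]))
E
python3 f.py
```

```text
[0.55962718 0.15398409 0.28095358] 16.097454648211198
[[-1.1, -1.2], [-1.0, -1.7], [0.2, -0.4], [-1.0, -0.0], [0.4, -0.9], [-0.3, -1.2], [-2.3, -2.0], [-2.5, -0.3], [-2.5, 0.7], [-0.4, -0.2], [1.0, 1.4], [-0.4, 1.4]]
[ 0.50832312 -0.1669716   0.48324247] 27.687754106737017
[[-0.2, -0.8], [-0.2, -1.0], [0.1, 0.6], [0.0, -0.1], [-1.3, -0.5]]
pad [[0.58729804 0.25646134 0.18211067]] axis [[0.61247071 0.16923404 0.12      ]] grip [[ 0.47532398 -0.18428753  0.11047215]]
1.05 [[0.58500715 0.26439965 0.07215379]]
1.2 [[0.58729804 0.25646134 0.05788933]]
```

```bash
python3 -m pendant '{"travel":[[20,29,0],[20,29,0],[20,29,0],[20,29,0],[20,29,0],[20,29,0],[20,29,0],[20,29,0],[20,29,0],[16,28,0],[0,0,-25],[0,0,-25],[0,0,-25],[0,0,-27],[0,0,0]],"delta_rot":[[0,0,0],[0,0,0],[0,0,0],[0,0,0],[0,0,0],[0,0,0],[0,0,0],[0,0,0],[0,0,0],[0,0,0],[0,0,0],[0,0,0],[0,0,0],[0,0,0],[0,0,0]]}' 0 40
```

```text
time_s: 1.35
position: [0.4176, -0.2116, 0.0917]
tool_rot: [[-0.006, 0.407, -0.914], [0.006, -0.914, -0.407], [-1.0, -0.008, 0.004]]
ft_force: [-0.6, 0.2, -1.1]
grip_width: -0.0001
```

```bash
python3 -m pendant '{"travel":[[9,5,0],[9,5,0],[9,5,0],[9,5,0],[9,5,0],[9,5,0],[9,5,0],[9,5,0],[9,5,0],[9,5,0],[4,2,0],[0,0,0],[-10,-5,0],[-20,-10,0],[0,0,30],[0,0,30],[0,0,30],[0,0,0]],"delta_rot":[[0,0,0],[0,0,0],[0,0,0],[0,0,0],[0,0,0],[0,0,0],[0,0,0],[0,0,0],[0,0,0],[0,0,0],[0,0,0],[0,0,0],[0,0,0],[0,0,0],[0,0,0],[0,0,0],[0,0,0],[0,0,0]]}'
python3 - <<'E'
from rig import env, eyes
import cv2
im=eyes.get_image("scene")[:,:,::-1];cv2.imwrite("pics/s2f.png",im)
cv2.imwrite("pics/s2.png",cv2.resize(im[170:370,220:440],None,fx=3,fy=3,interpolation=cv2.INTER_CUBIC))
E
```

```text
time_s: 2.85
position: [0.4845, -0.1783, 0.1911]
tool_rot: [[0.008, 0.406, -0.914], [-0.005, -0.914, -0.406], [-1.0, 0.008, -0.005]]
ft_force: [0.5, -0.7, 1.1]
grip_width: 0.0001
```

View pics/s2.png

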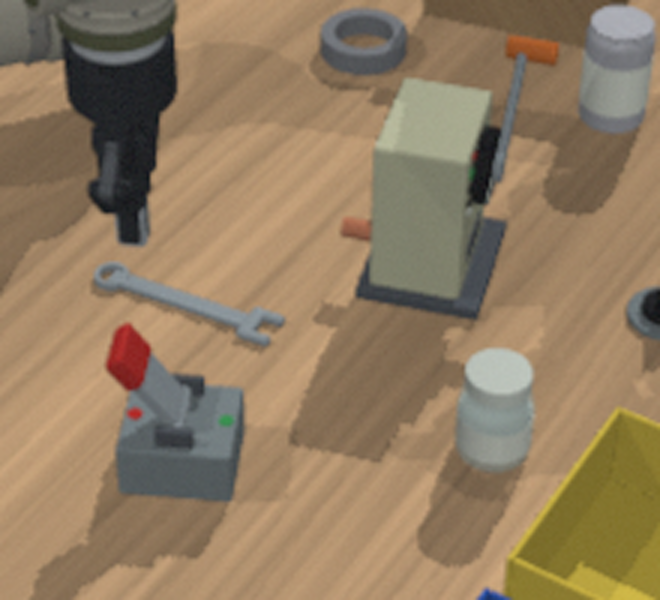

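```bash
python3 - <<'E'
from h import *
s=env.observe();p=np.array(s["position"]);print(p,proj("scene",p),proj("top",p),s["ft_force"])
print(proj("scene",[[.475,-.184,.110],[.508,-.167,.056],[.508,-.167,.0]]))
import cv2
im=eyes.get_image("top")[:,:,::-1]
cv2.imwrite("pics/t2.png",cv2.resize(im[180:330,280:460],None,fx=4,fy=4,interpolation=cv2.INTER_CUBIC))
E
```

```text
[ 0.48367849 -0.17769116  0.18826987] [[264.37721831 262.40817312]] [[398.31993592 256.84804425]] [ 0.01141638 -1.17346081 -1.1524061 ]
[[261.65142251 288.51968814]
 [278.76660179 306.45229916]
 [279.78168088 323.14270418]]
```

View pics/t2.png

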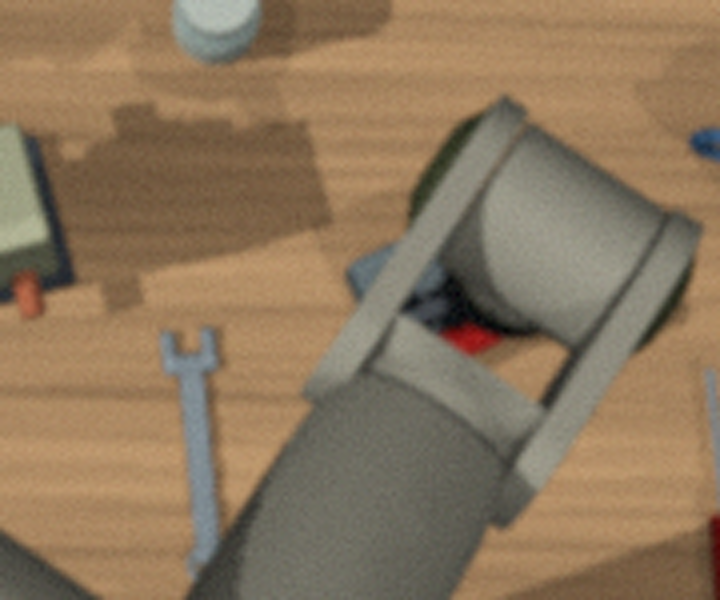

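```bash
python3 - <<'E'
from h import *
import cv2
p=np.array([.2236,-.5022,.1971]);y=np.array([.4066,-.9136,0])
z=np.array([0,0,1])
for k in(0,.013): print(proj("scene",[p+.0427*y+k*z,p-.0427*y+k*z]))
a=cv2.resize(cv2.imread("pics/scene0.png")[230:310,10:110],None,fx=4,fy=4,interpolation=cv2.INTER_CUBIC)
b=cv2.resize(eyes.get_image("scene")[170:250+20,220:310,::-1],None,fx=4,fy=4,interpolation=cv2.INTER_CUBIC)
b=b[:400]; o=np.zeros((400,760,3),np.uint8);o[:320,:400]=a;o[:,400:]=b
cv2.imwrite("pics/c3.png",o)
s=env.observe();print(s["position"],s["q"])
E
```

```text
[[ 55.62032655 316.82298645]
 [ 75.21202259 287.60287563]]
[[ 53.84959157 312.18383885]
 [ 73.65480761 283.01448581]]
[ 0.48262225 -0.17670199  0.18514032] [-3.33192990e+01  1.87844468e+01  8.11982541e+01 -9.91831374e-03
  8.00628598e+01  3.27326944e+01]
```

View pics/c3.png

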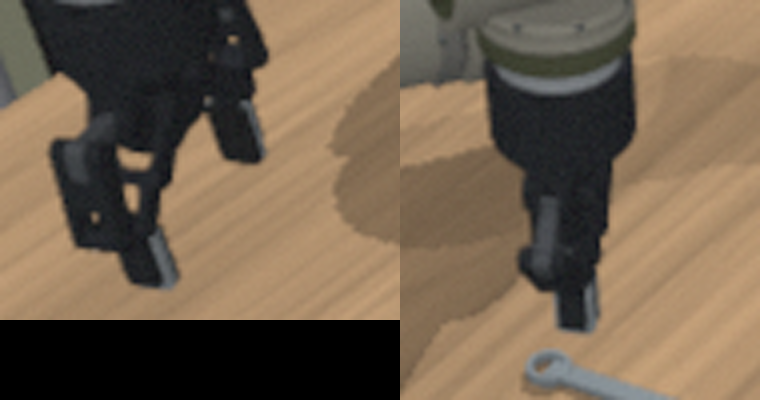

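```bash
python3 - <<'E'
from h import *
a=np.linspace(0,2*np.pi,9)[:-1]
print("base scene",proj("scene",[0,0,0]),"top",proj("top",[0,0,0]))
C=np.c_[.095*np.cos(a),.095*np.sin(a),0*a]
print(proj("scene",C).round().tolist(),proj("top",C).round().tolist())
# tape & can from both? triangulate tape centre: top (176,319), scene(341,184)
from scipy.optimize import least_squares
for n,u,v in(("tape",(176,318.5),(341,183)),("jar lid",(334,182),(385.5,294))):
    s=least_squares(lambda P:np.r_[(proj("top",P)-u).ravel(),(proj("scene",P)-v).ravel()],[.5,0,.05]);print(n,s.x,s.fun)
E
```

```text
base scene [[171.22662452 219.03056103]] top [[322.90542102 442.96375859]]
[[196.0, 230.0], [204.0, 215.0], [193.0, 203.0], [170.0, 201.0], [148.0, 209.0], [138.0, 223.0], [148.0, 236.0], [172.0, 239.0]] [[323.0, 407.0], [299.0, 417.0], [288.0, 442.0], [297.0, 469.0], [322.0, 480.0], [348.0, 470.0], [358.0, 444.0], [348.0, 418.0]]
tape [0.32582018 0.41055212 0.01215956] [-0.28629809 -0.40542445 -0.55249551  0.09392131]
jar lid [ 0.70448274 -0.01576233  0.075125  ] [-0.73373779 -1.08303013 -1.10093912  0.21033062]
```

```bash
python3 -m pendant '{"travel":[[-26,-14,0],[-26,-14,0],[0,0,-35],[0,0,-35],[0,0,-35],[0,0,-35],[0,0,-20],[0,0,-10],[0,0,0],[0,0,0],[0,0,0]],"delta_rot":[[0,0,0],[0,0,0],[0,0,0],[0,0,0],[0,0,0],[0,0,0],[0,0,0],[0,0,0],[0,0,0],[0,0,0],[0,0,0]]}'
python3 - <<'E'
from h import *
import cv2
s=env.observe();p=np.array(s["position"]);print(p,proj("scene",p),s["ft_force"])
im=eyes.get_image("scene")[:,:,::-1];b=eyes.get_image("top")[:,:,::-1]
cv2.imwrite("pics/s3.png",np.hstack([cv2.resize(x,(400,400),interpolation=cv2.INTER_CUBIC) for x in(im[220:340,190:310],b[220:320,340:440])]))
E
```

```text
time_s: 3.92
position: [0.4315, -0.2046, 0.0159]
tool_rot: [[0.0, 0.407, -0.914], [-0.0, -0.914, -0.407], [-1.0, 0.0, -0.0]]
ft_force: [1.0, -0.3, -0.2]
grip_width: -0.0001
[ 0.43154187 -0.2045507   0.01593027] [[244.2638543  315.53879313]] [ 0.97653465 -0.31158521 -0.15422286]
```

View pics/s3.png

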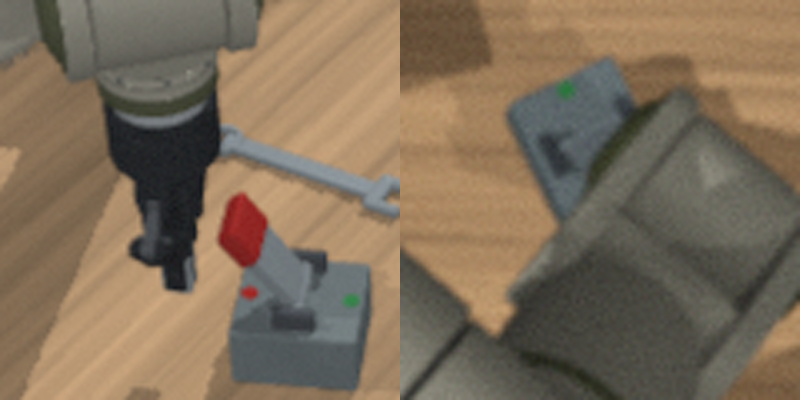

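```bash
python3 -m pendant '{"travel":[[0,0,-4],[0,0,-4],[0,0,-3],[0,0,-2],[0,0,-2],[0,0,-1],[0,0,0],[0,0,0]],"delta_rot":[[0,0,0],[0,0,0],[0,0,0],[0,0,0],[0,0,0],[0,0,0],[0,0,0],[0,0,0]]}'
python3 -m pendant '{"travel":[[0,0,-1],[0,0,-1],[0,0,0]],"delta_rot":[[0,0,0],[0,0,0],[0,0,0]]}'
```

```text
time_s: 4.68
position: [0.4317, -0.2045, -0.0004]
tool_rot: [[0.0, 0.407, -0.914], [0.0, -0.914, -0.407], [-1.0, -0.0, -0.0]]
ft_force: [0.9, -0.3, -0.4]
grip_width: -0.0002
time_s: 4.93
position: [0.4316, -0.2044, -0.0025]
tool_rot: [[-0.0, 0.407, -0.914], [0.0, -0.914, -0.407], [-1.0, -0.0, 0.0]]
ft_force: [-0.2, -0.7, -0.0]
grip_width: 0.0001
```

```bash
for i in 1 2; do python3 -m pendant '{"travel":[[0,0,-1],[0,0,-1],[0,0,-1],[0,0,-1],[0,0,0]],"delta_rot":[[0,0,0],[0,0,0],[0,0,0],[0,0,0],[0,0,0]]}'|grep -E "pos|ft"; done
```

```text
position: [0.4316, -0.2044, -0.0066]
ft_force: [1.3, -0.2, -0.2]
position: [0.4316, -0.2044, -0.0106]
ft_force: [-0.5, -0.2, 0.2]
```

```bash
python3 -m pendant '{"travel":[[0,0,-1],[0,0,-1],[0,0,-1],[0,0,-1],[0,0,0]],"delta_rot":[[0,0,0],[0,0,0],[0,0,0],[0,0,0],[0,0,0]]}'|grep -E "pos|ft"
python3 -m pendant '{"travel":[[0,0,-1],[0,0,-1],[0,0,-1],[0,0,0]],"delta_rot":[[0,0,0],[0,0,0],[0,0,0],[0,0,0]]}'|grep -E "pos|ft"
```

```text
position: [0.4316, -0.2044, -0.0146]
ft_force: [-0.5, 0.3, -0.1]
position: [0.4316, -0.2044, -0.0175]
ft_force: [-0.1, -0.4, -0.0]
```

```bash
for i in 1 2 ; do python3 -m pendant '{"travel":[[0,0,-1],[0,0,-1],[0,0,0]],"delta_rot":[[0,0,0],[0,0,0],[0,0,0]]}'|grep -E "pos|ft";done
```

```text
position: [0.4316, -0.2044, -0.0195]
ft_force: [0.4, 0.3, 0.5]
position: [0.4316, -0.2044, -0.0215]
ft_force: [-0.0, 0.9, -0.7]
```

```bash
python3 -m pendant '{"travel":[[0,0,-1],[0,0,-1],[0,0,0]],"delta_rot":[[0,0,0],[0,0,0],[0,0,0]]}'|grep -E "time|pos|ft"
```

```text
time_s: 7.27
position: [0.4316, -0.2044, -0.0236]
ft_force: [-0.1, 0.7, 0.9]
```

```bash
python3 -m pendant '{"travel":[[0,0,-1],[0,0,-1],[0,0,0]],"delta_rot":[[0,0,0],[0,0,0],[0,0,0]]}'|grep -E "time|pos|ft"
python3 -m pendant '{"travel":[[0,0,-1],[0,0,-1],[0,0,0]],"delta_rot":[[0,0,0],[0,0,0],[0,0,0]]}'|grep -E "time|pos|ft"
```

```text
time_s: 7.52
position: [0.4316, -0.2044, -0.0256]
ft_force: [-0.6, 0.5, 0.3]
time_s: 7.77
position: [0.4316, -0.2044, -0.0275]
ft_force: [0.4, 0.0, 0.3]
```

```bash
python3 -m pendant '{"travel":[[0,0,-1],[0,0,-1],[0,0,0]],"delta_rot":[[0,0,0],[0,0,0],[0,0,0]]}'|grep -E "time|pos|ft"
```

```text
time_s: 8.02
position: [0.4316, -0.2044, -0.0295]
ft_force: [0.6, -0.6, -0.1]
```

```bash
python3 - <<'E'
from h import *
import cv2
s=env.observe();p=np.array(s["position"])
for dz in(0,.02,.03,.04):print(dz,proj("scene",p+[0,0,dz]))
im=eyes.get_image("scene")[:,:,::-1]
cv2.imwrite("pics/s4.png",cv2.resize(im[270:345,200:300],None,fx=8,fy=8,interpolation=cv2.INTER_CUBIC))
E
```

```text
0 [[245.77245718 328.65529981]]
0.02 [[245.13788402 322.93404188]]
0.03 [[244.816609   320.03745341]]
0.04 [[244.49263026 317.11648845]]
```

View pics/s4.png

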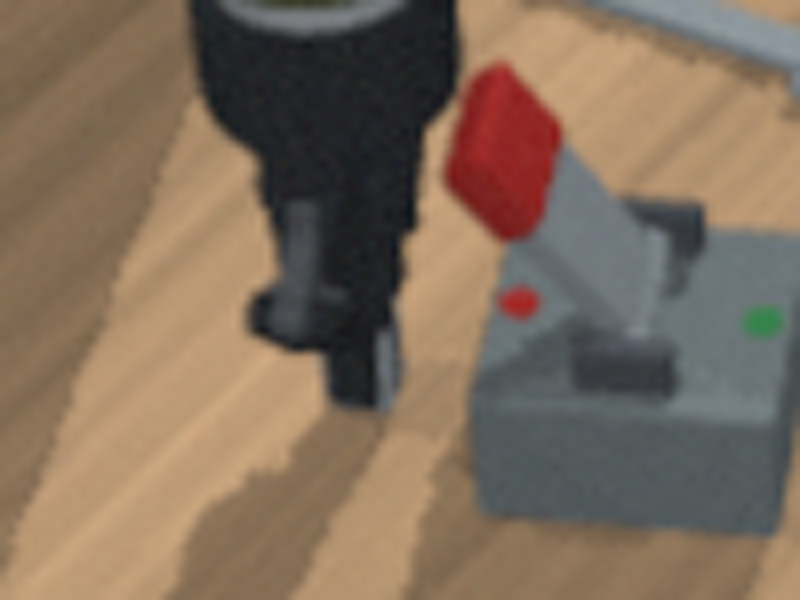

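```bash
python3 -m pendant '{"travel":[[-18,-9,0],[0,0,25],[0,0,35],[0,0,35],[0,0,0],[14,7,0],[12,6,0],[9,5,0],[9,5,0],[9,5,0],[9,5,0],[9,5,0],[9,5,0],[9,5,0],[9,5,0],[4,2,0],[0,0,0]],"delta_rot":[[0,0,0],[0,0,0],[0,0,0],[0,0,0],[0,0,0],[0,0,0],[0,0,0],[0,0,0],[0,0,0],[0,0,0],[0,0,0],[0,0,0],[0,0,0],[0,0,0],[0,0,0],[0,0,0],[0,0,0]]}'
python3 -m pendant '{"travel":[[-10,-5,0],[-20,-10,0],[-20,-10,0],[0,0,35],[0,0,35],[0,0,35],[0,0,30],[0,0,30],[0,0,20],[0,0,0]],"delta_rot":[[0,0,0],[0,0,0],[0,0,0],[0,0,0],[0,0,0],[0,0,0],[0,0,0],[0,0,0],[0,0,0],[0,0,0]]}'
python3 - <<'E'
from h import *
import cv2
im=eyes.get_image("scene")[:,:,::-1];cv2.imwrite("pics/s5f.png",im)
# red pixel centroid near grip
c=im[270:330,240:310].astype(int);m=(c[...,2]>110)&(c[...,1]<60);ys,xs=np.nonzero(m);print(m.sum(),xs.mean()+240,ys.mean()+270)
I=[.5083,-.167,.4832]
for s in(-1,1):print(proj("scene",world(I,[s*66*np.sin(.6),0,56+66*np.cos(.6)])))
E
```

```text
time_s: 9.48
position: [0.5165, -0.1578, 0.0653]
tool_rot: [[0.0, 0.408, -0.913], [0.0, -0.913, -0.408], [-1.0, -0.0, -0.0]]
ft_force: [-0.9, -0.3, 0.1]
grip_width: 0.0004
time_s: 10.32
position: [0.4658, -0.1847, 0.2547]
tool_rot: [[0.006, 0.406, -0.914], [-0.005, -0.914, -0.406], [-1.0, 0.007, -0.004]]
ft_force: [0.2, 0.1, 1.1]
grip_width: -0.0
183 293.8087431693989 292.2568306010929
[[261.66117512 288.49696532]]
[[294.07327221 290.45463101]]
```

```bash
python3 -m pendant '{"travel":[[9,32,0],[9,32,0],[9,32,0],[9,32,0],[9,32,0],[9,32,0],[9,32,0],[9,32,0],[9,32,0],[9,33,0],[9,33,0],[9,33,0],[9,33,0],[9,33,0],[0,0,-20],[0,0,-15],[0,0,0],[0,0,0]],"delta_rot":[[0,0,-0.01],[0,0,-0.01],[0,0,-0.01],[0,0,-0.01],[0,0,-0.01],[0,0,-0.01],[0,0,-0.01],[0,0,-0.01],[0,0,-0.01],[0,0,-0.01],[0,0,-0.01],[0,0,-0.01],[0,0,-0.01],[0,0,-0.01],[0,0,0],[0,0,0],[0,0,0],[0,0,0]]}'
python3 - <<'E'
from h import *
import cv2
p=np.array(env.observe()["position"]);B=[.5596,.1540,.281]
print((R(B[2]).T@(p-[B[0],B[1],0])*1000).round(1),proj("scene",p+[0,0,.03]))
im=eyes.get_image("scene")[:,:,::-1];cv2.imwrite("pics/s6f.png",im)
cv2.imwrite("pics/s6.png",cv2.resize(im[110:270,240:440],None,fx=4,fy=3.75,interpolation=cv2.INTER_CUBIC))
E
```

```text
time_s: 11.87
position: [0.5911, 0.2687, 0.2142]
tool_rot: [[-0.003, 0.275, -0.962], [-0.001, -0.962, -0.275], [-1.0, -0.0, 0.004]]
ft_force: [0.5, -0.1, 1.1]
grip_width: 0.0001
[ 62.1 101.5 214.2] [[402.20038609 164.11160082]]
```

View pics/s6.png

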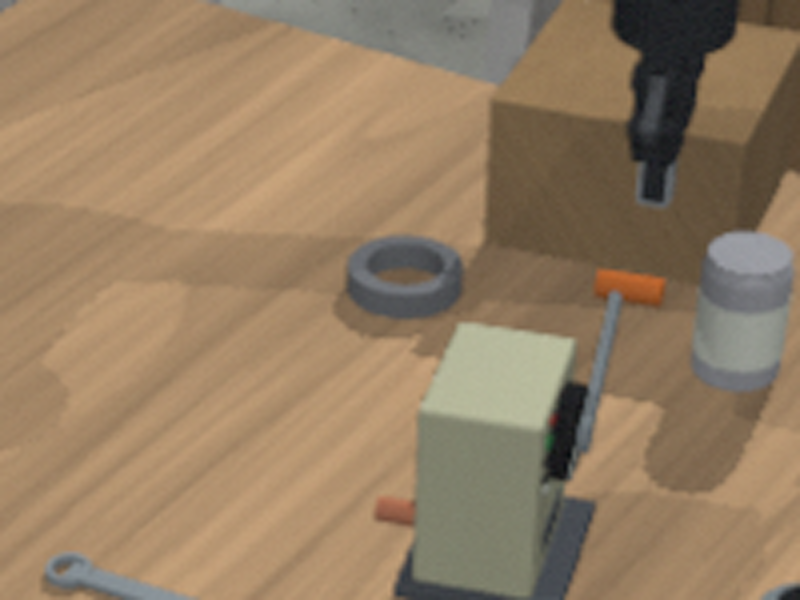

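```bash
python3 -m pendant '{"travel":[[-3,-1,-10],[0,0,-10],[0,0,-8],[0,1,-8],[0,1,-8],[0,1,-8],[-1,1,-8],[0,1,-8],[-1,1,-8],[0,1,-8],[0,0,-8],[0,0,-8],[0,0,-8],[0,0,-6],[0,0,0],[0,0,0]],"delta_rot":[[0,0,0],[0,0,0],[0,0,0],[0,0,0],[0,0,0],[0,0,0],[0,0,0],[0,0,0],[0,0,0],[0,0,0],[0,0,0],[0,0,0],[0,0,0],[0,0,0],[0,0,0],[0,0,0]]}'
cat >m.py <<'E'
from h import *
import cv2
o=env.observe();p=np.array(o["position"]);B=[.5596,.1540,.281]
print((R(B[2]).T@(p-[B[0],B[1],0])*1000).round(1),o["ft_force"])
def cen(im):
    h=cv2.cvtColor(im,cv2.COLOR_RGB2HSV)[150:300,370:440];m=(h[...,0]<14)&(h[...,0]>4)&(h[...,1]>190)&(h[...,2]>110)
    ys,xs=np.nonzero(m);return m.sum(),xs.mean()+370,ys.mean()+150,xs.min()+370,xs.max()+370,ys.min()+150,ys.max()+150
print("ref",cen(cv2.imread("pics/scene0.png")[:,:,::-1]))
im=eyes.get_image("scene");print("now",cen(im))
for q in np.arange(0,1.41,.1):print(round(q,2),proj("scene",world(B,[55,110*np.cos(.6-q),120+110*np.sin(.6-q)])).round(1))
cv2.imwrite("pics/last.png",im[:,:,::-1])
E
python3 m.py
```

```text
time_s: 13.25
position: [0.583, 0.2909, 0.1051]
tool_rot: [[0.001, 0.283, -0.959], [0.026, -0.959, -0.283], [-1.0, -0.025, -0.008]]
ft_force: [-17.3, 60.3, 20.1]
grip_width: -0.0001
[ 60.5 125.1 105.1] [-17.31744117  60.28268314  20.06329261]
ref (np.int64(17), np.float64(397.8235294117647), np.float64(187.05882352941177), np.int64(390), np.int64(404), np.int64(184), np.int64(190))
now (np.int64(17), np.float64(398.1764705882353), np.float64(195.94117647058823), np.int64(390), np.int64(404), np.int64(193), np.int64(200))
0.0 [[396.8 186.2]]
0.1 [[397.  188.1]]
0.2 [[397.  190.2]]
0.3 [[397.  192.7]]
0.4 [[396.9 195.4]]
0.5 [[396.7 198.5]]
0.6 [[396.5 201.7]]
0.7 [[396.1 205.2]]
0.8 [[395.7 208.8]]
0.9 [[395.2 212.5]]
1.0 [[394.6 216.4]]
1.1 [[394.  220.3]]
1.2 [[393.4 224.3]]
1.3 [[392.6 228.3]]
1.4 [[391.9 232.2]]
```

```bash
python3 -m pendant '{"travel":[[-2,8,0],[-1,4,10],[0,0,20],[0,0,30],[0,0,30],[0,0,25],[0,0,0],[0,0,0]],"delta_rot":[[0,0,0],[0,0,0],[0,0,0],[0,0,0],[0,0,0],[0,0,0],[0,0,0],[0,0,0]]}'
python3 m.py | head -3
```

```text
time_s: 13.97
position: [0.584, 0.2878, 0.2176]
tool_rot: [[0.003, 0.275, -0.961], [0.001, -0.961, -0.275], [-1.0, -0.0, -0.003]]
ft_force: [0.1, -0.1, -0.9]
grip_width: -0.0002
[ 60.6 121.8 217.6] [ 0.05015723 -0.0593938  -0.92638896]
ref (np.int64(17), np.float64(397.8235294117647), np.float64(187.05882352941177), np.int64(390), np.int64(404), np.int64(184), np.int64(190))
now (np.int64(21), np.float64(397.7142857142857), np.float64(186.38095238095238), np.int64(390), np.int64(405), np.int64(183), np.int64(190))
```

```bash
python3 -m pendant '{"travel":[[9,-31,0],[0,0,-20],[0,0,-20],[0,0,0],[0,0,-8],[0,0,-8],[-1,5,-8],[-1,4,-8],[-1,4,-8],[-1,3,-8],[0,0,0],[0,0,0]],"delta_rot":[[0,0,0],[0,0,0],[0,0,0],[0,0,0],[0,0,0],[0,0,0],[0,0,0],[0,0,0],[0,0,0],[0,0,0],[0,0,0],[0,0,0]]}'
python3 m.py | head -3
```

```text
time_s: 15.02
position: [0.5885, 0.2733, 0.1287]
tool_rot: [[-0.0, 0.276, -0.961], [0.001, -0.961, -0.276], [-1.0, -0.001, -0.0]]
ft_force: [-2.0, 1.9, 4.7]
grip_width: -0.0003
[ 60.8 106.6 128.7] [-1.96656553  1.9385681   4.71550454]
ref (np.int64(17), np.float64(397.8235294117647), np.float64(187.05882352941177), np.int64(390), np.int64(404), np.int64(184), np.int64(190))
now (np.int64(20), np.float64(398.35), np.float64(193.0), np.int64(390), np.int64(405), np.int64(190), np.int64(196))
```

```bash
python3 -m pendant '{"travel":[[0,0,-7],[0,0,-7],[0,0,-7],[0,0,-7],[0,0,-7],[0,-1,-6],[0,-1,-5],[0,0,-4],[0,0,0],[0,0,0]],"delta_rot":[[0,0,0],[0,0,0],[0,0,0],[0,0,0],[0,0,0],[0,0,0],[0,0,0],[0,0,0],[0,0,0],[0,0,0]]}'
python3 m.py | head -3
```

```text
time_s: 15.9
position: [0.5892, 0.2704, 0.0789]
tool_rot: [[0.001, 0.275, -0.961], [0.0, -0.961, -0.275], [-1.0, 0.0, -0.001]]
ft_force: [0.1, 1.9, 5.8]
grip_width: 0.0005
[ 60.7 103.6  78.9] [0.08330888 1.90080926 5.76254221]
ref (np.int64(17), np.float64(397.8235294117647), np.float64(187.05882352941177), np.int64(390), np.int64(404), np.int64(184), np.int64(190))
now (np.int64(7), np.float64(395.7142857142857), np.float64(208.0), np.int64(389), np.int64(403), np.int64(204), np.int64(210))
```

```bash
python3 -m pendant '{"travel":[[0,-1,-4],[0,-1,-4],[0,-1,-4],[1,-1,-4],[0,0,-3],[0,0,0],[0,0,0]],"delta_rot":[[0,0,0],[0,0,0],[0,0,0],[0,0,0],[0,0,0],[0,0,0],[0,0,0]]}'
python3 m.py | head -3
```

```text
time_s: 16.53
position: [0.5899, 0.266, 0.0597]
tool_rot: [[0.0, 0.275, -0.961], [-0.001, -0.961, -0.275], [-1.0, 0.001, 0.0]]
ft_force: [1.6, -1.1, 5.1]
grip_width: 0.0004
[60.1 99.2 59.7] [ 1.64001961 -1.09538195  5.07968478]
ref (np.int64(17), np.float64(397.8235294117647), np.float64(187.05882352941177), np.int64(390), np.int64(404), np.int64(184), np.int64(190))
now (np.int64(3), np.float64(396.3333333333333), np.float64(216.33333333333331), np.int64(388), np.int64(401), np.int64(215), np.int64(217))
```

```bash
cat >a.py <<'E'
from rig import env,eyes
import numpy as np
F=[]
for i in range(6): eyes.get_image("top");F.append(env.observe()["ft_force"])
print(np.mean(F,0).round(2),env.observe()["position"])
E
python3 a.py
python3 -m pendant '{"travel":[[0,0,-2],[0,0,-1],[0,0,0]],"delta_rot":[[0,0,0],[0,0,0],[0,0,0]]}' >/dev/null; python3 a.py
python3 -m pendant '{"travel":[[0,-1,-2],[0,0,-1],[0,0,0]],"delta_rot":[[0,0,0],[0,0,0],[0,0,0]]}'>/dev/null; python3 a.py
python3 m.py|head -3; python3 - <<'E'
import cv2
im=cv2.imread("pics/last.png")
cv2.imwrite("pics/s7.png",cv2.resize(im[180:270,330:430],None,fx=6.6,fy=6.6,interpolation=cv2.INTER_CUBIC))
E
```

```text
[ 0.44 -3.24  5.41] [0.58984827 0.26610581 0.05990238]
[ 1.3  -3.35  5.39] [0.58995962 0.26600878 0.05691292]
[ 1.55 -3.15  5.33] [0.59021031 0.26518543 0.05408322]
[60.2 98.3 54.1] [ 2.24695446 -3.43093167  6.29518753]
ref (np.int64(17), np.float64(397.8235294117647), np.float64(187.05882352941177), np.int64(390), np.int64(404), np.int64(184), np.int64(190))
now (np.int64(6), np.float64(393.6666666666667), np.float64(216.66666666666669), np.int64(388), np.int64(401), np.int64(214), np.int64(219))
```

View pics/s7.png

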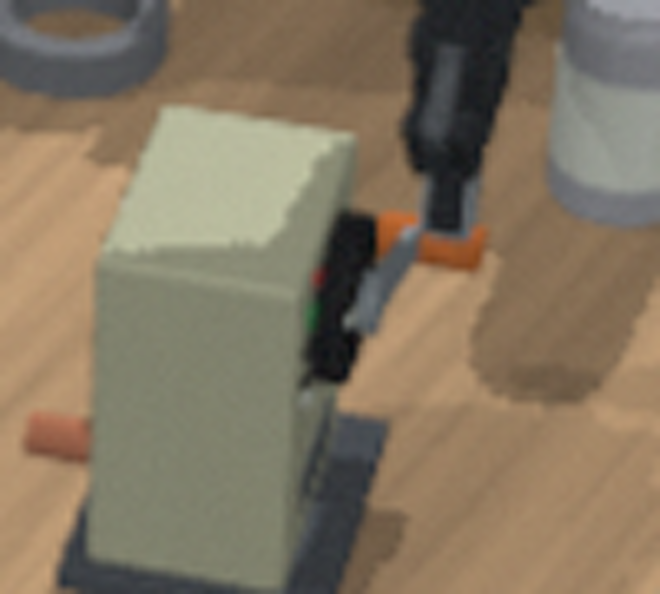

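```bash

python3 -m pendant '{"travel":[[0,0,-1],[0,0,-1],[0,0,0]],"delta_rot":[[0,0,0],[0,0,0],[0,0,0]]}' >/dev/null; python3 a.py
python3 -m pendant '{"travel":[[0,0,-1],[0,0,0]],"delta_rot":[[0,0,0],[0,0,0]]}'>/dev/null; python3 a.py
python3 m.py|head -3;cp pics/last.png pics/l8.png
```

```text
[ 1.71 -4.31  6.31] [0.59031385 0.26491786 0.05219035]
[ 1.31 -4.53  6.41] [0.59036097 0.26483557 0.05124646]
[60.3 98.  51.2] [ 1.36554354 -4.93508175  6.05940918]
ref (np.int64(17), np.float64(397.8235294117647), np.float64(187.05882352941177), np.int64(390), np.int64(404), np.int64(184), np.int64(190))
now (np.int64(6), np.float64(396.0), np.float64(218.0), np.int64(388), np.int64(402), np.int64(214), np.int64(221))
```

```bash
python3 - <<'E'
from h import *
import cv2
B=[.5596,.1540,.281]
def ends(f,r0,r1):
    im=cv2.imread(f).astype(int)[r0:r1,380:412]
    w=np.clip(2*im[...,2]-im[...,0]-im[...,1]-90,0,None)*(im[...,0]<80)  # orange only
    c=w.sum(0);print(f,c.tolist())
    R=np.arange(r0,r1)
    print([(380+i,round((w[:,i]*R).sum()/c[i],1)) for i in range(32) if c[i]>100])
ends("pics/scene0.png",175,200);ends("pics/l8.png",205,232)
for q in(0,.95,1,1.05,1.1):print(q,[proj("scene",world(B,[x,110*np.cos(.6-q),120+110*np.sin(.6-q)])).round(1).tolist() for x in(33,77)])
E
```

```text
pics/scene0.png [0, 0, 0, 0, 0, 0, 0, 0, 79, 499, 695, 700, 602, 561, 564, 620, 743, 744, 748, 769, 764, 775, 793, 759, 736, 473, 50, 0, 0, 0, 0, 0]
[(389, np.float64(184.7)), (390, np.float64(184.6)), (391, np.float64(184.6)), (392, np.float64(184.1)), (393, np.float64(184.0)), (394, np.float64(184.2)), (395, np.float64(184.6)), (396, np.float64(185.3)), (397, np.float64(185.7)), (398, np.float64(185.8)), (399, np.float64(185.9)), (400, np.float64(186.1)), (401, np.float64(186.2)), (402, np.float64(186.4)), (403, np.float64(186.7)), (404, np.float64(186.7)), (405, np.float64(186.1))]
pics/l8.png [0, 0, 0, 0, 0, 0, 0, 373, 562, 481, 315, 207, 160, 31, 294, 283, 310, 308, 285, 288, 325, 453, 486, 73, 0, 0, 0, 0, 0, 0, 0, 0]
[(387, np.float64(215.5)), (388, np.float64(215.1)), (389, np.float64(214.6)), (390, np.float64(213.9)), (391, np.float64(213.6)), (392, np.float64(213.8)), (394, np.float64(218.3)), (395, np.float64(218.5)), (396, np.float64(218.8)), (397, np.float64(219.1)), (398, np.float64(219.3)), (399, np.float64(219.4)), (400, np.float64(219.4)), (401, np.float64(218.8)), (402, np.float64(217.5))]
0 [[[388.5, 184.9]], [[405.2, 187.6]]]
0.95 [[[387.0, 213.1]], [[402.9, 215.8]]]
1 [[[386.7, 215.0]], [[402.6, 217.8]]]
1.05 [[[386.4, 217.0]], [[402.3, 219.7]]]
1.1 [[[386.1, 218.9]], [[402.0, 221.7]]]
```

```bash

python3 -m pendant '{"travel":[[0,0,-1],[0,0,-0.5],[0,0,0],[0,0,0],[0,0,0],[0,0,0]],"delta_rot":[[0,0,0],[0,0,0],[0,0,0],[0,0,0],[0,0,0],[0,0,0]]}'; python3 a.py;python3 m.py|head -3; python3 - <<'E'
import cv2,numpy as np
a=cv2.imread("pics/last.png")
cv2.imwrite("pics/s9.png",np.hstack([cv2.resize(a[190:250,360:420],(500,500),interpolation=cv2.INTER_CUBIC),cv2.resize(a[270:350,240:300],(300,400),interpolation=cv2.INTER_CUBIC).copy() if 0 else cv2.resize(a[270:350,245:305],(300,500),interpolation=cv2.INTER_CUBIC)]))
E
```

```text
time_s: 19.6
position: [0.5904, 0.2647, 0.0499]
tool_rot: [[0.002, 0.275, -0.961], [-0.001, -0.961, -0.275], [-1.0, 0.002, -0.001]]
ft_force: [1.8, -4.5, 6.8]
grip_width: 0.0002
[ 1.39 -5.04  7.02] [0.59042166 0.26471537 0.04984137]
[60.3 97.8 49.8] [ 1.67231008 -4.01299943  6.68910937]
ref (np.int64(17), np.float64(397.8235294117647), np.float64(187.05882352941177), np.int64(390), np.int64(404), np.int64(184), np.int64(190))
now (np.int64(5), np.float64(393.8), np.float64(217.2), np.int64(387), np.int64(402), np.int64(215), np.int64(221))
```

View pics/s9.png

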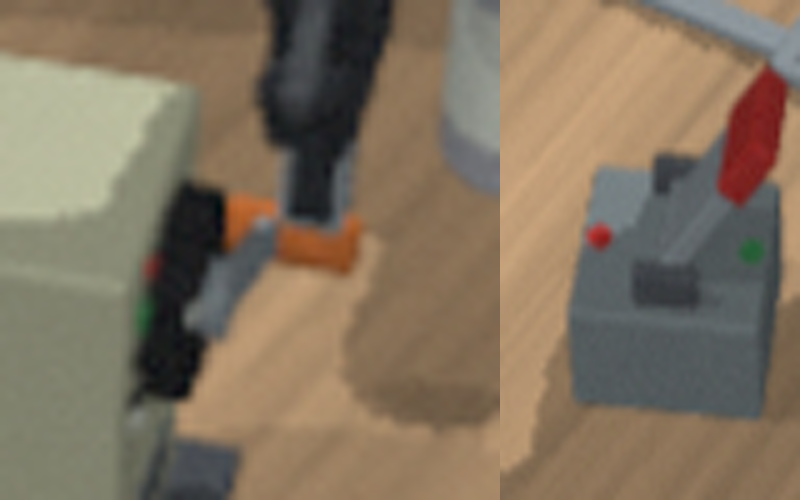

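```bash
python3 -c "
from rig import close_job,env
print(env.observe()['ft_force'],env.observe()['position']);print(close_job())"
```

```text
[ 0.99170857 -5.10114477  7.09293498] [0.59042206 0.26471437 0.04984395]
the job is handed in; nothing more can be done
None
```

I flipped the isolator to on, then pressed the dial arm down and handed in at about 20 s with the closed fingertips still holding it. By my estimate it is at the third click. The last picture shows the isolator handle leaning to the green dot.

**Dial angle at hand-in:** my two estimates differ slightly, both close to the third click (1.05) and well short of the red mark (1.40).
- The last picture gave roughly 1.03–1.04 rad.
- Fingertip height gave roughly 1.06–1.07 rad.
- The press force rose from a flat 5.4 N to about 7 N over the last few millimetres, which fits the arm sitting at the click. A sideways force of about 5 N remained.
- I could not read the pointer against the green mark directly, because the camera sees that face nearly edge-on.

**What went wrong on the way:**
- **Tool height:** the fingertips sit about 30 mm higher than the reported tool position. My first isolator push therefore missed; I worked out the offset from pictures and a slow descent to the table, and the second push worked.
- **Dial slip:** on my first press the fingertips slid off the outer side of the pad. That gave a force of about 60 N, under the 120 N wrist limit. It was on the fingers as far as I could tell, not the gripper's body, which has the 40 N limit. The dial sprang back from about the first click, and the second press followed the pad's arc.

I touched none of the loose things on purpose. The later scene pictures showed those in view where they had been, but I did not check every item at the end.

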